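# Put the toy screwdriver and wrench away under the tool box tray

### The arm

A 6-joint arm with a two-finger parallel gripper is mounted at the origin on the work surface. World frame = base frame: x ahead of the robot, y to its left, z up, the work surface at z = 0. Lengths are in m, angles in rad, forces in N, time in s.
With the tool pointing down it reaches from about 0.25 to 0.8 m from the base axis. Payload 8.5 kg.
Tool frame: the origin (TCP) lies at the very end of the fingers, on their centre line; the grasp point (between the pads) lies arm.grasp_offset behind it (arm.grasp_offset is the distance from the TCP to the grasp point, in m); z points along the fingers, y is the direction in which the jaws open and shut (so a half turn about z gives the same grasp; the last joint's range is limited). The gripper opens to 85 mm and grips with 20 to 120 N. Pads are 22 mm wide; open, the fingers measure 114 mm over their backs; the gripper's body (76 mm by 85 mm) begins 54 mm behind the grasp point. The pads swing forward as they close: fully open they stand 13 mm farther back than shut.
Start: joints at [-1.21, 0.238, -0.013, 1.319, 0, 1.571], TCP at [0.185, -0.491, 0.2] pointing down, gripper open.
Joint ranges: [-2.66, 2.66], [-1.03, 1.9], [-1.14, 1.46], [-1.82, 2.27], [-1.45, 1.34], [-3.14, 3.14]. Speed limits (rad/s): [2.22, 2.22, 2.79, 3.14, 3.14, 3.14].

### API

Orientations are given as [roll, pitch, yaw] about the fixed x, y, z axes, in that order (R = Rz(yaw) Ry(pitch) Rx(roll)).
In Python, from cell import arm gives the robot as it stands. Calls block until the motion is done:
- arm.reach(position, orientation): joint-space move of the TCP to a pose.
- arm.servo_line(position, rot=None, vel=0.15): straight line of the TCP; rot=None keeps the orientation; vel is the mean speed in m/s.
- arm.move_j(angles): joint-space move.
- arm.release() and arm.grab(): open the fingers fully, or close them until they stop; the grip force is fixed at half the most.
- arm.pause(seconds).
- arm.ik(position, orientation): joint angles nearest the present ones, or None.
- arm.state(): the state.
- arm.capture(name): name is "scene" or "top" or "wrist"; returns a dict with "color" (384x512x3 uint8, red, green, blue), "camera_matrix" (3x3 intrinsics, pixels), "rvec" (rotation vector, rad) and "tvec" (3), from world to camera coordinates, as OpenCV has them; the wrist camera has in their place "mount" (4x4, takes a point from camera to tool coordinates, whose origin is the TCP and whose axes are the flange's). Camera axes: x right, y down, z forward; pixel columns grow to the right and rows downward; lengths in m; the calibration is good to about 2 mm. A picture is of the moment at which its call begins: read the wrist's pose just before it. There is no depth.
A pose or a line that the arm cannot do raises arm.MotionError and nothing moves.
- arm.job_done(): hands the job in, once; it reports no verdict.
The state is a dict: "t": time; "joints": joint angles; "joint_velocities": joint speeds; "joint_efforts": joint torques, N m; "tool_pos": TCP position; "tool_rot": TCP orientation; "wrist_force": force on the tool from outside, world axes, zero at the start; "ft_torque": the same for the moment, N m; "opening": finger opening in m.
Only numpy, scipy, OpenCV 4.12 (cv2) and the standard library are available. Lean on these libraries where they do the work, as an engineer would, in place of code of your own. Each camera call takes 0.05 s, during which the arm holds its last target.

### The job

Swing the red top tray of the blue toy tool box up and over to its side by its wooden handle until it rests fully open, lay the yellow screwdriver and the green wrench in the compartment underneath, then swing the tray back until it sits fully down on the box again. Move the tray gently both ways without letting it drop, keep the little white jar standing in it, and leave the hammer and the spatula where they lie.

Things in the scene. Friction and masses are not known exactly. Their poses are not given: they have to be found in the camera images.
- toolbox: Blue open toy tool box, fixed to the table, 280 mm (its x) by 200 mm (its y), rim 60 mm high, inner floor 6 mm above the table, walls 5 mm; inside 270 by 190 by 54 mm deep, covered by the red tray when that is down. Origin: centre of its underside; z up. The tray opens to the box's own -y side. Links run outside both end walls, to 151 mm from the centre along x.
- tray_arm (a joint): Turn of the tray's links: 0 = tray down, 2.36 rad = fully open beside the box, resting on a stop. The tray stays level and never turns; at value q each of its points has moved, in the box's frame, by y = 0.1155*(cos(0.524+q)-0.866), z = 0.1155*(sin(0.524+q)-0.5) m: 212 mm to -y in all, 58 mm up on the way, 28 mm down at the end. Let go, it falls to the nearer side (0.5 kg, about 5 N to lift, little friction).
- tray_grip (a point): Centre of the tray's wooden handle bar, mid-tray, 108 mm above the table when down, 80 mm when fully open (axes as the box). Bar 90 mm along x, 16 mm thick along y, 26 mm high, its underside 28 mm above the tray floor, on two posts at x = -36 and +36 mm; pinch it from above across its thickness. Tray 280 by 200 mm, walls 25 mm high, underside 62 mm up when down.
- jar_center (a point): Centre of a small white jar with an orange cap, 44 mm across and 36 mm high, about 60 g, standing loose in the tray 78 to 98 mm to the box's +x side of the handle. Its z axis points up when it stands.
- screwdriver_center (a point): Point to grip of the yellow toy screwdriver, half-way up (13 mm over its underside), within 10 mm of its balance point. It lies along its x axis: handle 26 mm wide and high, from 50 mm behind this point (-x) to 35 mm ahead, then a steel shaft 12 mm thick to 110 mm ahead. 70 g.
- wrench_center (a point): Centre of the green toy wrench, half-way up (9 mm over its underside). It lies along its x axis, 158 mm long, 18 mm thick, the straight shank 22 mm wide within 40 mm of the centre, jaws 44 mm wide at both ends. 60 g.
- hammer_center (a point): Wooden toy hammer, a bystander: 145 mm long along its x (from -80 to +65 mm), head 70 mm across and 30 mm high at +35 to +65 mm; point half-way up, 15 mm high.
- spatula_center (a point): Small aluminium spatula with a red handle, a bystander: 155 mm long along its x (from -75 to +80 mm), blade 40 mm wide, 12 mm high; point 6 mm high.
Mind the look-alikes: they are no part of the job. Of the things that look like the part that bears screwdriver_center, the smaller one is meant. There is more than one size of the part that bears wrench_center; the job needs the smaller.

How it is judged:
By the outcome, as a careful person would: the job done as asked, in the order asked, and still so for the second after the job is handed in, with the robot touching nothing.
It also fails if it takes over 72 s, if anything falls off the work surface, if the arm or the gripper's body presses on something with over 40 N, if the wrist force passes 120 N, or if a joint passes its speed limit or range.

## Working session

There is one attempt and no reset: what is moved stays moved. The work goes in short steps, each a Python script; the robot and the scene stay as the last script left them, time stands still between calls to the robot, and variables do not carry over. Pictures are saved under pics/ and viewed, and the job is handed in when it is done.

```bash
ls; mkdir -p pics; python3 - <<'E'
from cell import arm
import cv2,numpy as np
np.set_printoptions(precision=4,suppress=True)
s=arm.state();print(s['t'],s['tool_pos'],s['tool_rot'],s['opening'],arm.grasp_offset)
for n in("scene","top","wrist"):
    c=arm.capture(n);cv2.imwrite(f"pics/{n}0.png",cv2.cvtColor(c['color'],cv2.COLOR_RGB2BGR))
    print(n,{k:v for k,v in c.items() if k!='color'})
    np.save(f"{n}0.npy",c,allow_pickle=True)
E
```

```text
pics
0.0 [ 0.1852 -0.4908  0.1994] [-3.1402 -0.      0.3608] 0.08543677317329644 0.0187
scene {'camera_matrix': array([[488.8479,   0.    , 252.5641],
       [  0.    , 488.8479, 181.2886],
       [  0.    ,   0.    ,   1.    ]]), 'rvec': array([ 1.8863,  1.1705, -0.6145]), 'tvec': array([-0.3671, -0.0774,  1.4022])}
top {'camera_matrix': array([[396.5237,   0.    , 252.7177],
       [  0.    , 396.5237, 188.8695],
       [  0.    ,   0.    ,   1.    ]]), 'rvec': array([ 2.159 , -2.1638,  0.117 ]), 'tvec': array([0.1831, 0.4192, 0.9454])}
wrist {'camera_matrix': array([[287.5087,   0.    , 256.1384],
       [  0.    , 287.5087, 193.7887],
       [  0.    ,   0.    ,   1.    ]]), 'mount': array([[ 0.001 , -0.957 , -0.2902,  0.0736],
       [ 1.    ,  0.0009,  0.0005, -0.0003],
       [-0.0002, -0.2902,  0.957 , -0.1749],
       [ 0.    ,  0.    ,  0.    ,  1.    ]])}
```

View pics/scene0.png

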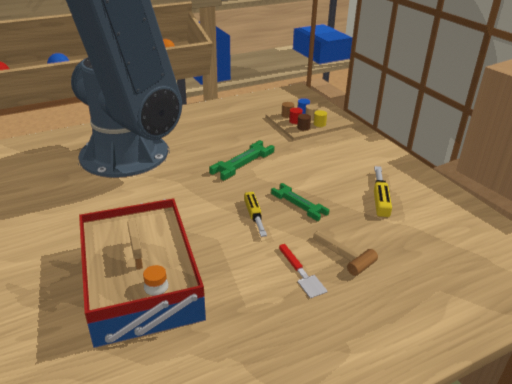

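View pics/top0.png

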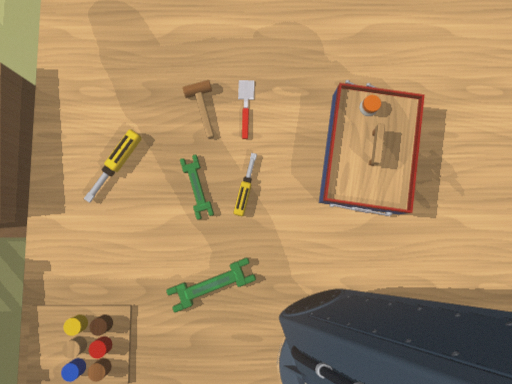

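View pics/wrist0.png

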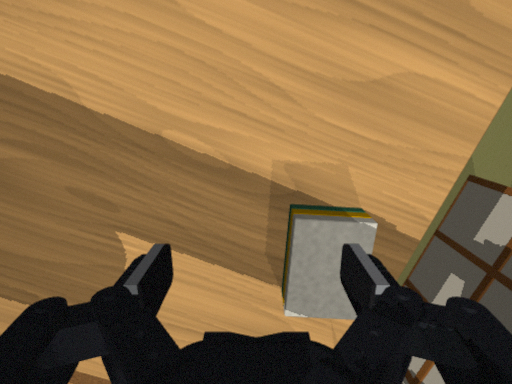

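```bash
cat > h.py <<'E'
import numpy as np,cv2
from scipy.spatial.transform import Rotation as R
np.set_printoptions(precision=4,suppress=True)
def camext(c,tp=None,tr=None):
    if 'mount' in c:
        T=np.eye(4);T[:3,:3]=R.from_euler('xyz',tr).as_matrix();T[:3,3]=tp
        M=T@c['mount'];Rw=M[:3,:3];C=M[:3,3];return Rw,C
    Rc=cv2.Rodrigues(c['rvec'])[0];return Rc.T,-Rc.T@c['tvec']
def px2w(c,uv,z,tp=None,tr=None):
    Rw,C=camext(c,tp,tr);uv=np.atleast_2d(uv).astype(float)
    d=np.c_[uv,np.ones(len(uv))]@np.linalg.inv(c['camera_matrix']).T@Rw.T
    return C+d*((z-C[2])/d[:,2])[:,None]
def w2px(c,P,tp=None,tr=None):
    Rw,C=camext(c,tp,tr);q=(np.atleast_2d(P)-C)@Rw@c['camera_matrix'].T
    return q[:,:2]/q[:,2:]
E
python3 - <<'E'
from h import *
t=np.load('top0.npy',allow_pickle=True).item();s=np.load('scene0.npy',allow_pickle=True).item();w=np.load('wrist0.npy',allow_pickle=True).item()
print(camext(t)[1],camext(s)[1])
print(px2w(w,[(290,205),(365,210),(286,315),(375,225)],0.0,[ 0.1852,-0.4908,0.1994],[-3.1402,0,0.3608]))
print(px2w(t,[(200,190),(245,185)],0.01))
im=cv2.cvtColor(t['color'],cv2.COLOR_RGB2BGR)
cv2.imwrite('pics/tbox.png',cv2.resize(im[65:235,300:440],None,fx=3.5,fy=3.5,interpolation=cv2.INTER_CUBIC))
cv2.imwrite('pics/ttool.png',cv2.resize(im[70:230,170:270],None,fx=3.7,fy=3.7,interpolation=cv2.INTER_CUBIC))
im=cv2.cvtColor(s['color'],cv2.COLOR_RGB2BGR)
cv2.imwrite('pics/sbox.png',cv2.resize(im[190:350,60:220],None,fx=3.7,fy=3.7,interpolation=cv2.INTER_CUBIC))
E
```

```text
[0.3108 0.178  0.9873] [ 1.2446 -0.2271  0.7116]
[[ 0.1491 -0.5539  0.    ]
 [ 0.1791 -0.6537  0.    ]
 [-0.0206 -0.6181  0.    ]
 [ 0.164  -0.6771  0.    ]]
[[0.4187 0.313  0.01  ]
 [0.4309 0.2014 0.01  ]]
```

View pics/tbox.png

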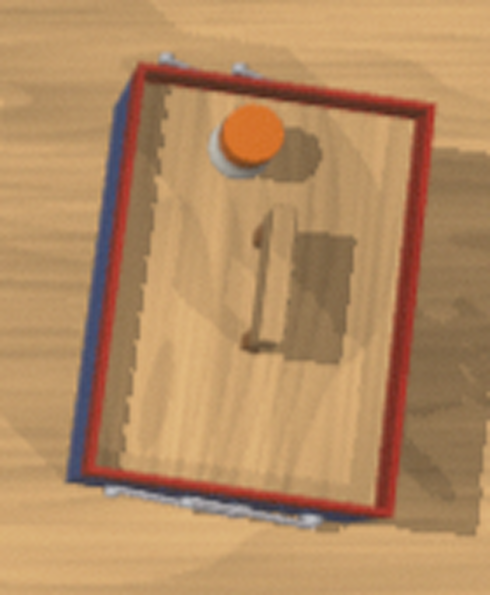

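View pics/ttool.png

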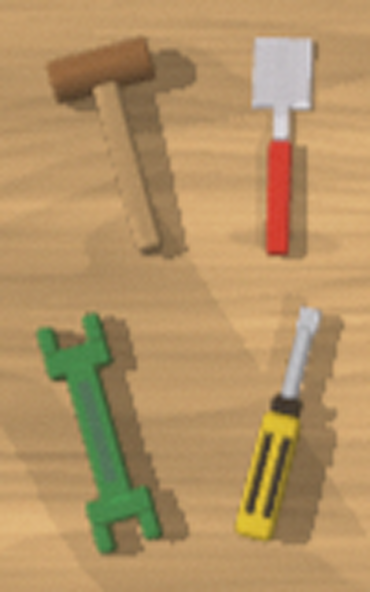

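View pics/sbox.png

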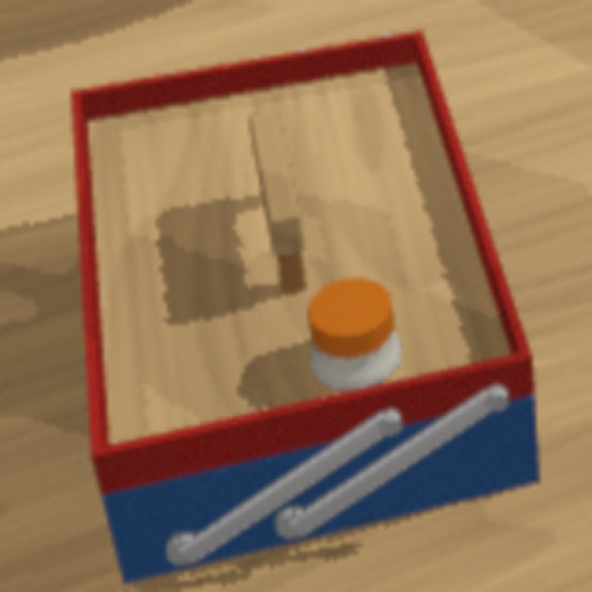

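```bash
cat > fit.py <<'E'
from h import *
from scipy.optimize import least_squares
t=np.load('top0.npy',allow_pickle=True).item();s=np.load('scene0.npy',allow_pickle=True).item()
def fit(P,obs,x0):
    def pts(x):
        c,q=np.cos(x[2]),np.sin(x[2]);return np.c_[x[0]+c*P[:,0]-q*P[:,1],x[1]+q*P[:,0]+c*P[:,1],P[:,2]]
    def f(x):
        r=[]
        for c,i,uv in obs: r.append((w2px(c,pts(x)[i])-uv).ravel())
        return np.concatenate(r)
    o=least_squares(f,x0);return o.x,f(o.x)
T=lambda a,k,x,y:np.array(a,float)/k+[x,y]
a,b=.14,.1
P=np.array([(a,b,.087),(a,-b,.087),(-a,-b,.087),(-a,b,.087)])
ot=T([(140,64),(437,102),(394,518),(83,475)],3.5,300,65)-.36
os=T([(94,455),(74,92),(421,33),(531,353)],3.7,60,190)-.36
# scene order: determine by projecting
x,_=fit(P,[(t,[0,1,2,3],ot)],[.48,-.13,-.1]);print('top',x,_)
c,q=np.cos(x[2]),np.sin(x[2]);W=np.c_[x[0]+c*P[:,0]-q*P[:,1],x[1]+q*P[:,0]+c*P[:,1],P[:,2]]
pr=w2px(s,W);idx=[int(np.argmin(((os-p)**2).sum(1))) for p in pr];print(idx,pr-os[idx])
x,r=fit(P,[(t,[0,1,2,3],ot),(s,[0,1,2,3],os[idx])],x);print('both',x,r)
# colours
for n,c in(('top',t),('scene',s)):
    h=cv2.cvtColor(c['color'],cv2.COLOR_RGB2HSV)
    for nm,lo,hi in(('green',(50,120,50),(85,255,255)),('yellow',(22,170,120),(34,255,255))):
        m=cv2.inRange(h,lo,hi)
        k,l,st,ce=cv2.connectedComponentsWithStats(m)
        for i in range(1,k):
            if st[i,4]>60:
                rr=cv2.minAreaRect(np.argwhere(l==i)[:,::-1].astype(np.float32));print(n,nm,st[i],ce[i],rr)
# wrench/screwdriver from keypoints
P=np.array([(-.05,.013,.026),(-.05,-.013,.026),(.11,0,.013),(.035,0,.026)])
sd=T([(237,530),(270,538),(310,308),(287,402)],3.7,170,70)-.36
x,r=fit(P,[(t,[0,1,2,3],sd)],[.43,.2,-.1]);print('sd',x,r)
E
python3 fit.py
```

```text
top [ 0.5105 -0.1006 -0.1489] [-0.3162 -0.3308 -0.3543  0.7106 -0.2684  0.1122  0.9206 -0.4556]
[3, 0, 1, 2] [[-0.4992  2.0661]
 [-1.8944  1.3707]
 [-1.6862  0.1718]
 [-0.3368 -0.2591]]
both [ 0.5097 -0.099  -0.1469] [-1.1104  0.0553 -1.1264  0.935  -0.8191  0.3875  0.344  -0.0078  0.3091
  1.367  -0.81    0.7593 -1.1135 -0.1515  0.0894 -0.6532]
top green [176 263  69  45 472] [209.2924 284.7987] ((209.85386657714844, 284.77734375), (22.62944984436035, 65.86701965332031), 68.70264434814453)
top yellow [104 130  37  41 462] [123.1991 151.0065] ((122.37139892578125, 150.5390167236328), (15.644258499145508, 43.9759521484375), 36.25383758544922)
top yellow [234 181  17  35 224] [241.7723 198.2143] ((241.94119262695312, 198.2353057861328), (10.186494827270508, 33.95498275756836), 14.03624439239502)
top yellow [ 64 318  18  18 249] [ 72.1606 326.3333] ((72.00000762939453, 326.5000305175781), (16.26345443725586, 17.677669525146484), 45.0)
scene green [210 141  64  39 768] [240.7721 160.0117] ((241.68519592285156, 159.85276794433594), (18.482681274414062, 67.40090942382812), 62.3005256652832)
scene green [272 184  57  37 587] [300.3237 201.9438] ((299.6781311035156, 201.20050048828125), (60.05134963989258, 15.262569427490234), 30.73548698425293)
scene yellow [314 110  13  17 177] [320.1356 118.113 ] ((320.0, 118.0), (16.0, 12.0), 90.0)
scene yellow [374 182  18  35 410] [382.1366 200.578 ] ((382.4308166503906, 198.9461669921875), (35.22586441040039, 15.504340171813965), 82.87498474121094)
scene yellow [245 192  16  27 147] [252.1701 203.9048] ((252.66981506347656, 204.09434509277344), (25.82378578186035, 10.851484298706055), 74.05460357666016)
sd [ 0.4075  0.2054 -0.24  ] [-0.6379 -0.4295  0.8592 -0.0619  0.3989 -1.1702 -0.6148  1.6342]
```

```bash
cat >> fit.py <<'E'
P=np.array([(.079,.022,.018),(.079,-.022,.018),(-.079,.022,.018),(-.079,-.022,.018)])
wr=T([(37,333),(100,313),(100,553),(160,537)],3.7,170,70)-.36
x,r=fit(P,[(t,[0,1,2,3],wr)],[.41,.3,.2]);print('wr',x,r)
h=cv2.cvtColor(s['color'],cv2.COLOR_RGB2BGR)
def pts(x,Q):
    c,q=np.cos(x[2]),np.sin(x[2]);Q=np.array(Q);return np.c_[x[0]+c*Q[:,0]-q*Q[:,1],x[1]+q*Q[:,0]+c*Q[:,1],Q[:,2]]
big=cv2.resize(h[160:260,220:350],None,fx=6,fy=6,interpolation=cv2.INTER_CUBIC)
for xx,Q in((x,P),([.4075,.2054,-.24],[(-.05,.013,.026),(-.05,-.013,.026),(.11,0,.013),(.035,0,.026)])):
    for p in w2px(s,pts(xx,Q)): cv2.circle(big,tuple(int(v) for v in (p-[220,160]+.5)*6),3,(0,0,255),-1)
cv2.imwrite('pics/sov.png',big)
E
python3 fit.py|tail -1
```

```text
wr [0.4262 0.3209 0.2818] [-0.1992 -0.8401 -0.149  -0.3302 -0.4011  0.9294  0.743   0.1957]
```

View pics/sov.png

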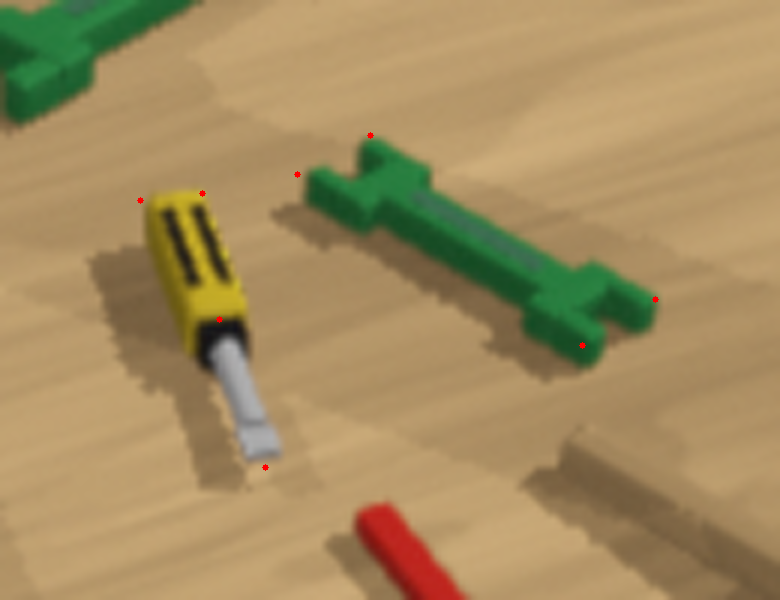

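```bash
python3 - <<'E'
from h import *
t=np.load('top0.npy',allow_pickle=True).item()
x,y,a=.5097,-.099,-.147
u=np.array([np.cos(a),np.sin(a)])
for k in(-.045,0,.045): print((w2px(t,[[x+k*u[0],y+k*u[1],.121]])-[300,65]+.36)*3.5)
from cell import arm
arm.reach([x,y,.19],[np.pi,0,a]); s=arm.state();print(s['t'],s['tool_pos'],s['tool_rot'],s['joints'])
c=arm.capture('wrist');cv2.imwrite('pics/w1.png',cv2.cvtColor(c['color'],cv2.COLOR_RGB2BGR))
for z,k in((.121,-.045),(.121,.045)):print(w2px(c,[[x+k*u[0],y+k*u[1],z]],s['tool_pos'],s['tool_rot']))
E
```

```text
[[269.4764 344.8777]]
[[277.2663 275.7525]]
[[284.9688 207.402 ]]
2.0 [ 0.5096 -0.0996  0.19  ] [ 3.1414 -0.     -0.1475] [-0.1929  0.2318 -0.0477  1.2913 -0.0002  3.0962]
[[255.3534 239.5193]]
[[255.3157 142.009 ]]
```

View pics/w1.png

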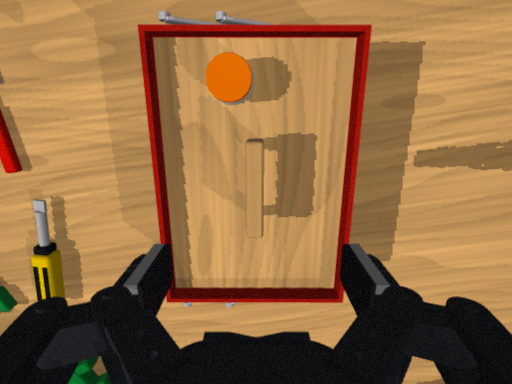

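```bash
cat > swing.py <<'E'
from h import *
BX,BY,BA=.5097,-.099,-.147
def d(q): return .1155*(np.cos(.524+q)-.866),.1155*(np.sin(.524+q)-.5)
def off(q):
    y,z=d(q);return np.array([-np.sin(BA)*y,np.cos(BA)*y,z])
def swing(arm,base,qs,vel):
    for q in qs:
        arm.servo_line(list(base+off(q)),vel=vel)
        s=arm.state();print(round(q,2),round(s['t'],2),s['wrist_force'],s['tool_pos'])
E
python3 - <<'E'
from swing import *
from cell import arm
arm.servo_line([BX,BY,.0895],vel=.1);print(arm.state()['wrist_force'],arm.state()['t'])
arm.grab();s=arm.state();print(s['t'],s['opening'],s['wrist_force'],s['ft_torque'],s['tool_pos'])
base=np.array(s['tool_pos']);np.save('base.npy',base)
swing(arm,base,np.linspace(0,2.36,13)[1:4],.06)
for n in('scene',):
    c=arm.capture(n);cv2.imwrite('pics/s2.png',cv2.cvtColor(c['color'],cv2.COLOR_RGB2BGR))
E
```

```text
[ 0.3504 -0.3264 -0.2032] 3.2083
3.975 -1.6730002722741606e-05 [0.197  0.8287 3.0937] [ 0.0572 -0.0881  0.0217] [ 0.5099 -0.099   0.0897]
0.2 4.51 [-0.1769  0.4331 -0.2893] [ 0.508  -0.1124  0.1084]
0.39 5.03 [ 0.2298  0.0392 -0.3188] [ 0.5056 -0.1288  0.1238]
0.59 5.56 [-0.5195 -0.2191  0.3394] [ 0.5027 -0.1479  0.1357]
```

View pics/s2.png

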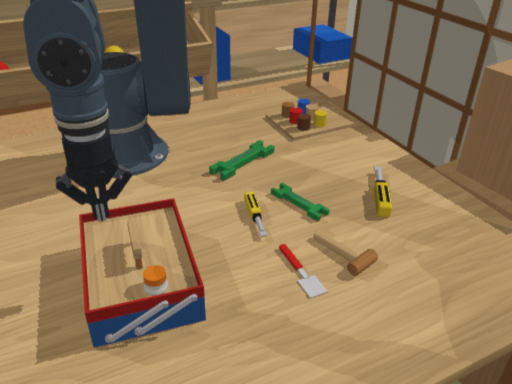

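```bash
python3 - <<'E'
from swing import *
from cell import arm
s=arm.state();print(s['opening'],s['tool_pos'])
c=arm.capture('wrist');cv2.imwrite('pics/w3.png',cv2.cvtColor(c['color'],cv2.COLOR_RGB2BGR))
print(w2px(c,[[BX,BY,.121]],s['tool_pos'],s['tool_rot']))
c=arm.capture('scene');im=cv2.cvtColor(c['color'],cv2.COLOR_RGB2BGR)
cv2.imwrite('pics/s3.png',cv2.resize(im[170:350,50:220],None,fx=3.3,fy=3.3,interpolation=cv2.INTER_CUBIC))
print((w2px(c,[s['tool_pos']])-[50,170])*3.3)
E
```

```text
-0.0002779192567905705 [ 0.5026 -0.1477  0.1355]
[[186.2234 215.7116]]
[[181.9678 206.064 ]]
```

View pics/w3.png

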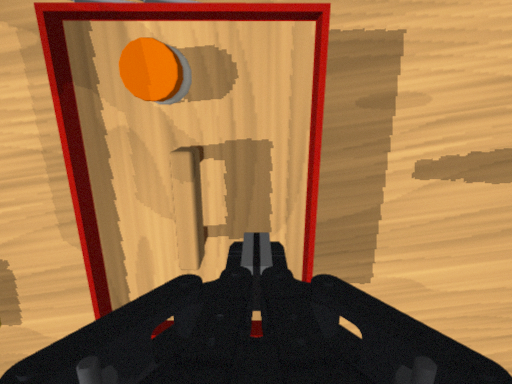

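View pics/s3.png

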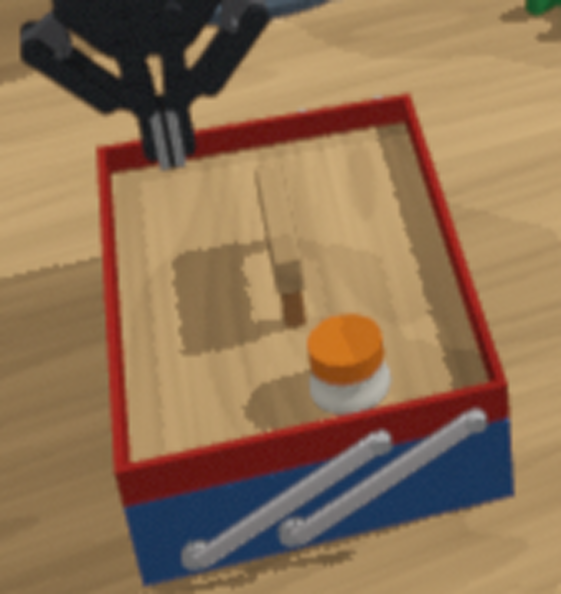

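```bash
python3 - <<'E'
from swing import *
from cell import arm
s=arm.state();tp,tr=np.array(s['tool_pos']),s['tool_rot']
w=arm.capture('wrist');t=arm.capture('top');sc=arm.capture('scene')
Rt=R.from_euler('xyz',tr).as_matrix()
for n,c,a in(('w',w,(tp,tr)),('s',sc,()),('t',t,())):
    print(n)
    for x in(-.011,0,.011):
        print(x,*[w2px(c,[tp+Rt@[x,0,-h]],*a)[0].round(1) for h in(0,.02,.04)])
def sv(n,c,x0,y0,W,H,k):
    im=cv2.cvtColor(c['color'],cv2.COLOR_RGB2BGR);cv2.imwrite(n,cv2.resize(im[y0:y0+H,x0:x0+W],None,fx=k,fy=k,interpolation=cv2.INTER_NEAREST))
sv('pics/w4.png',w,216,210,80,60,8);sv('pics/s4.png',sc,60,180,80,60,8);sv('pics/t4.png',t,340,80,120,90,6)
E
```

```text
w
-0.011 [256.  238.9] [256.  253.5] [255.9 271.8]
0 [256.  223.6] [256.  236.8] [256.  253.4]
0.011 [256.  207.8] [256.  219.5] [256.  234.1]
s
-0.011 [104.8 228.8] [103.2 220.3] [101.5 211.6]
0 [105.3 232.4] [103.6 223.9] [101.9 215.1]
0.011 [105.8 236.1] [104.1 227.5] [102.3 218.7]
t
-0.011 [402.7 150. ] [406.2 148. ] [409.8 145.9]
0 [403.2 145.1] [406.7 143. ] [410.4 140.8]
0.011 [403.7 140.2] [407.2 138. ] [410.9 135.7]
```

View pics/w4.png

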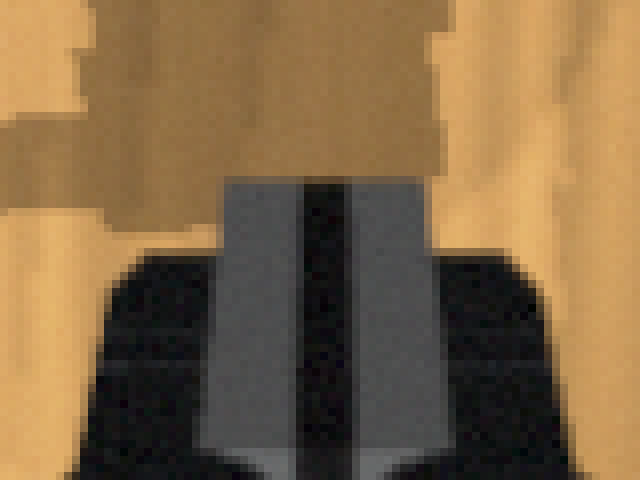

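View pics/s4.png

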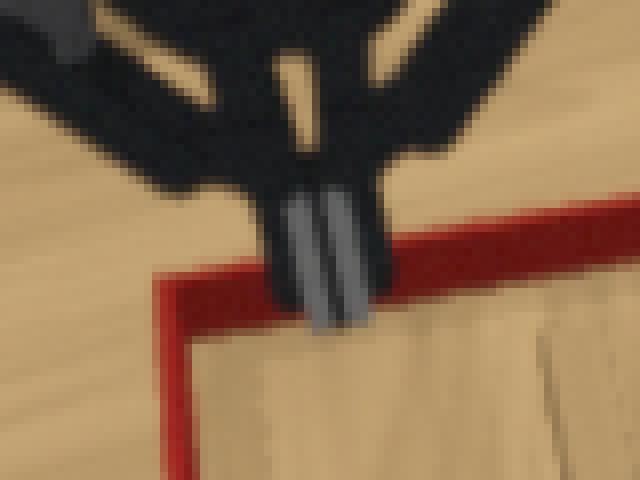

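View pics/t4.png

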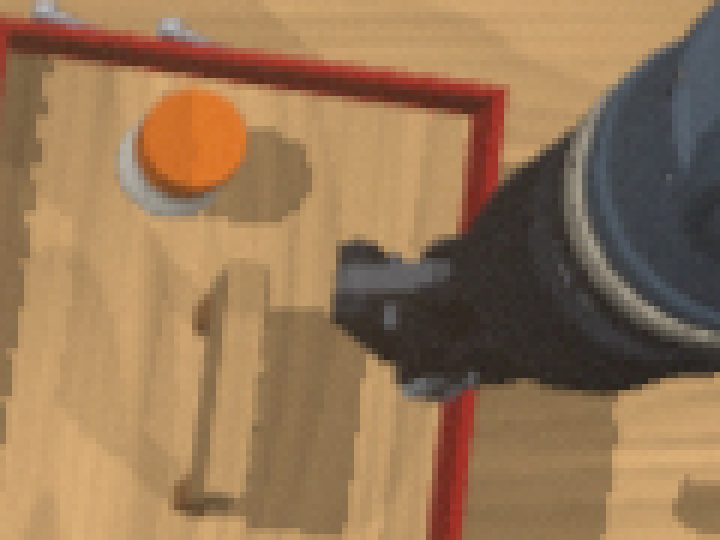

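```bash
python3 - <<'E'
from swing import *
from cell import arm
arm.servo_line([BX,BY,.15],vel=.15)
arm.release()
print(arm.state()['t'],arm.state()['opening'])
for z in(.085,.068,.056):
    arm.servo_line([BX,BY,z],vel=.1);s=arm.state();print(z,s['t'],s['wrist_force'],s['tool_pos'])
    if abs(s['wrist_force'][2])>4: break
arm.grab();s=arm.state();print(s['t'],s['opening'],s['wrist_force'],s['ft_torque'],s['tool_pos'])
c=arm.capture('scene');im=cv2.cvtColor(c['color'],cv2.COLOR_RGB2BGR)
cv2.imwrite('pics/s5.png',cv2.resize(im[170:350,50:220],None,fx=3.3,fy=3.3,interpolation=cv2.INTER_CUBIC))
np.save('base.npy',s['tool_pos'])
E
```

```text
7.1333 0.08522886319365991
0.085 7.9333 [ 0.0154  0.2288 -0.6247] [ 0.5101 -0.0991  0.0854]
0.068 8.25 [ 0.2281  0.7838 -0.2184] [ 0.5095 -0.099   0.0681]
0.056 8.5167 [0.5435 0.3832 0.9012] [ 0.5094 -0.0989  0.056 ]
9.15 0.01525885760236637 [0.3587 6.9508 1.8598] [ 1.0574 -0.0228 -0.0859] [ 0.5099 -0.0979  0.0563]
```

View pics/s5.png

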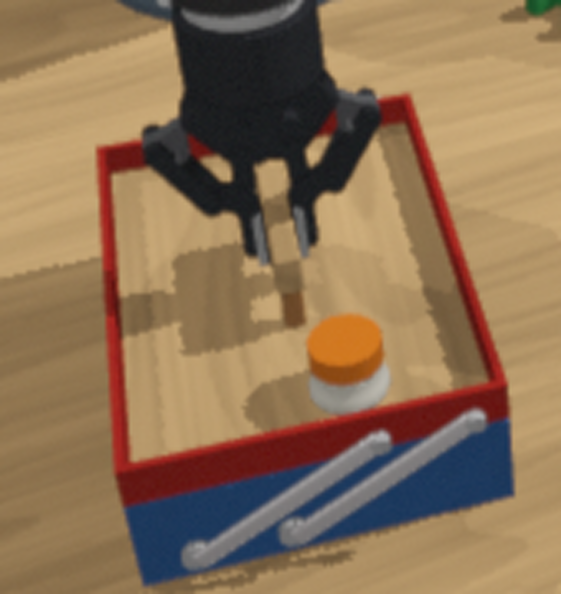

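```bash
python3 - <<'E'
from swing import *
from cell import arm
base=np.load('base.npy')
swing(arm,base,np.linspace(0,2.36,13)[1:],.07)
s=arm.state();print(s['opening'],s['t'])
c=arm.capture('scene');cv2.imwrite('pics/s6.png',cv2.cvtColor(c['color'],cv2.COLOR_RGB2BGR))
E
```

```text
0.2 9.67 [ 1.2022  3.0707 -2.8937] [ 0.508  -0.1107  0.0746]
0.39 10.14 [ 0.3818  2.9163 -0.2502] [ 0.5055 -0.1271  0.0901]
0.59 10.62 [-1.2774  3.7361  1.6052] [ 0.5027 -0.1462  0.1021]
0.79 11.09 [-2.7     3.1219  5.417 ] [ 0.4996 -0.1673  0.1101]
0.98 11.57 [-3.7266  2.2268  6.1631] [ 0.4962 -0.1896  0.1138]
1.18 12.04 [-3.6872 -0.5104  6.2583] [ 0.4928 -0.2122  0.113 ]
1.38 12.52 [-5.3542 -2.3677  5.169 ] [ 0.4895 -0.2344  0.1076]
1.57 12.99 [-4.4942 -3.7409  2.5901] [ 0.4864 -0.255   0.0979]
1.77 13.47 [-3.5547 -4.4369  0.572 ] [ 0.4836 -0.2732  0.0844]
1.97 13.94 [-4.1515 -4.8816 -1.7547] [ 0.4813 -0.2884  0.0675]
2.16 14.42 [-3.4159 -4.8724 -2.3439] [ 0.4796 -0.3     0.048 ]
2.36 14.89 [-5.9852 -0.0323 10.2583] [ 0.4787 -0.3071  0.0283]
0.015023631602315936 14.8917
```

View pics/s6.png

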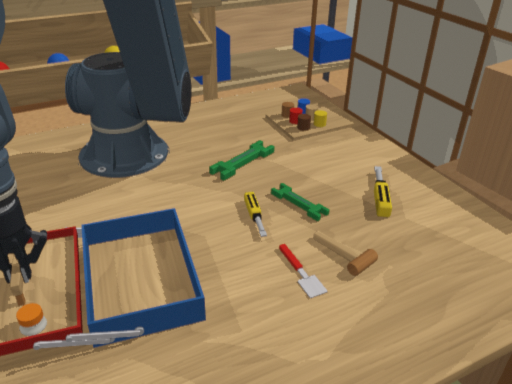

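```bash
python3 - <<'E'
from swing import *
from cell import arm
arm.release()
p=np.array(arm.state()['tool_pos'])
np.save('openrel.npy',p);print(arm.state()['t'],p)
arm.servo_line([p[0],p[1],.12],vel=.2)
arm.reach([.4075,.2065,.06],[np.pi,0,np.pi-.24]);s=arm.state()
print(s['t'],s['tool_pos'],s['tool_rot'],s['joints'])
c=arm.capture('wrist');cv2.imwrite('pics/w7.png',cv2.cvtColor(c['color'],cv2.COLOR_RGB2BGR))
c2=arm.capture('top');cv2.imwrite('pics/t7.png',cv2.cvtColor(c2['color'],cv2.COLOR_RGB2BGR))
np.save('w7.npy',(c,s),allow_pickle=True)
E
```

```text
15.625 [ 0.479  -0.3073  0.0279]
18.125 [0.4078 0.2061 0.0598] [-3.1414 -0.      2.9   ] [ 0.4682  0.2194 -0.422   0.9295 -0.0002  0.7097]
```

View pics/w7.png

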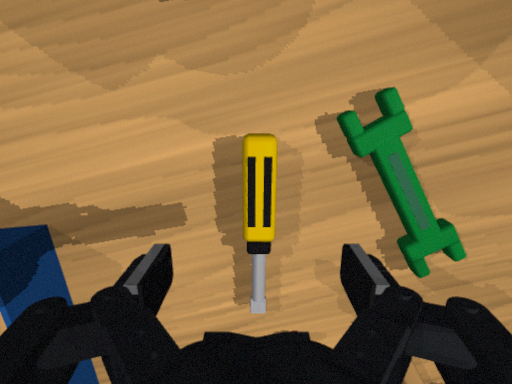

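View pics/t7.png

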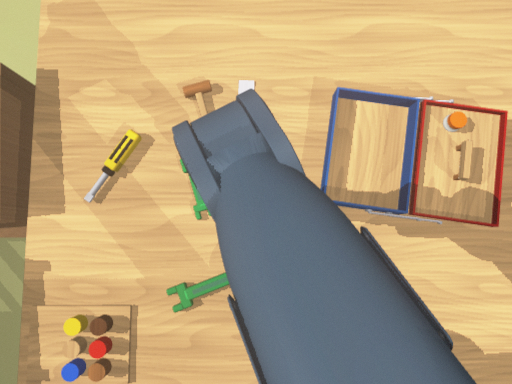

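```bash
python3 - <<'E'
from h import *
c,s=np.load('w7.npy',allow_pickle=True)
tp,tr=s['tool_pos'],s['tool_rot']
f=lambda uv,z:px2w(c,uv,z,tp,tr)[:,:2]
e=f([(260,134),(259,243),(259,253)],.026);tip=f([(258,312)],.013);print(e,tip)
d=e[0]-tip[0];print(np.arctan2(-d[1],-d[0]),np.linalg.norm(d), e[0]-.05*d/np.linalg.norm(d))
w=f([(339,116),(397,92),(422,275),(464,256)],.018);print(w,w.mean(0));d=w[:2].mean(0)-w[2:].mean(0);print(np.linalg.norm(d),np.arctan2(-d[1],-d[0]))
E
```

```text
[[0.3543 0.2221]
 [0.4375 0.2012]
 [0.4462 0.1991]] [[0.5118 0.1824]]
-0.2470264323431738 0.1624236418403932 [0.4028 0.2099]
[[0.3562 0.2809]
 [0.3497 0.3236]
 [0.5044 0.3296]
 [0.4943 0.3654]] [0.4262 0.3249]
0.15330117740304997 0.29988699841113653
```

```bash
python3 - <<'E'
from swing import *
from cell import arm
x,y=.4035,.2085
for z in(-.01,-.03):
    arm.servo_line([x,y,z],rot=[np.pi,0,np.pi-.247],vel=.12);s=arm.state();print(z,s['t'],s['wrist_force'],s['tool_pos'])
arm.grab();s=arm.state();print(s['t'],s['opening'],s['wrist_force'],s['tool_pos'])
c=arm.capture('scene');im=cv2.cvtColor(c['color'],cv2.COLOR_RGB2BGR)
cv2.imwrite('pics/s8.png',cv2.resize(im[150:270,190:350],None,fx=4,fy=4,interpolation=cv2.INTER_CUBIC))
E
```

```text
-0.01 18.9583 [-0.8653  0.4459 -0.086 ] [ 0.4039  0.2086 -0.0096]
-0.03 19.275 [-1.1127  0.042  -0.7208] [ 0.4034  0.2084 -0.0297]
19.8583 0.025143648114118133 [-0.7902 -0.8794  5.8433] [ 0.4038  0.2087 -0.0295]
```

View pics/s8.png

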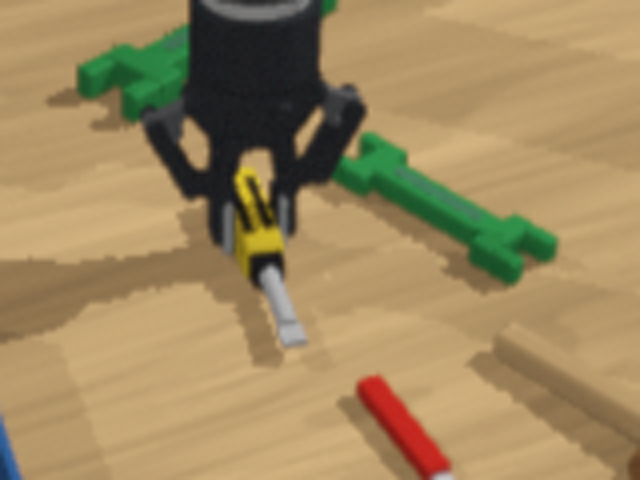

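```bash
cat >> swing.py <<'E'
def bw(x,y):
    y+=.001
    return BX+np.cos(BA)*x-np.sin(BA)*y, BY+np.sin(BA)*x+np.cos(BA)*y
E
python3 - <<'E'
from swing import *
from cell import arm
arm.servo_line([.4038,.2087,.08],vel=.2)
X,Y=bw(-.075,.025);rot=[np.pi,0,np.pi+BA]
arm.reach([X,Y,.08],rot);s=arm.state();print(s['t'],s['opening'],s['tool_pos'],s['tool_rot'])
arm.servo_line([X,Y,.0],vel=.15)
arm.servo_line([X,Y,-.0215],vel=.07);s=arm.state();print(s['t'],s['opening'],s['wrist_force'],s['tool_pos'])
c=arm.capture('scene');im=cv2.cvtColor(c['color'],cv2.COLOR_RGB2BGR)
cv2.imwrite('pics/s9.png',cv2.resize(im[180:350,0:220],None,fx=3.4,fy=3.4,interpolation=cv2.INTER_CUBIC))
E
```

```text
21.6667 0.025352523759738423 [ 0.439  -0.0617  0.0794] [ 3.1412 -0.0011  2.9945]
22.8083 0.025019783933515255 [ 0.2709  0.7729 -0.3887] [ 0.4394 -0.0623 -0.0212]
```

View pics/s9.png

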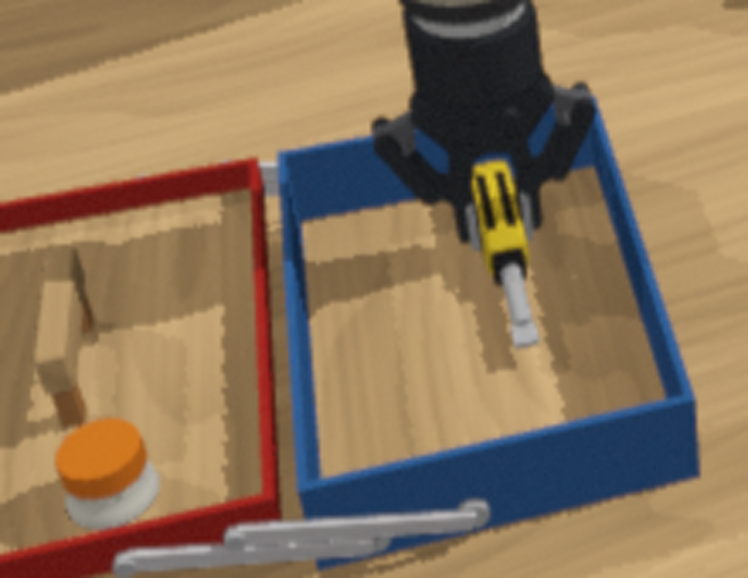

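```bash
python3 - <<'E'
from swing import *
from cell import arm
X,Y=bw(-.075,.025)
arm.release();arm.servo_line([X,Y,.07],vel=.2)
print(arm.state()['t'],arm.state()['wrist_force'])
x,y,a=.426,.324,.29
arm.reach([x,y,.04],[np.pi,0,np.pi+a])
arm.servo_line([x,y,-.031],vel=.12);s=arm.state();print(s['t'],s['wrist_force'],s['tool_pos'])
arm.grab();s=arm.state();print(s['t'],s['opening'],s['wrist_force'],s['tool_pos'])
arm.servo_line([x,y,.08],vel=.2)
c=arm.capture('scene');im=cv2.cvtColor(c['color'],cv2.COLOR_RGB2BGR)
cv2.imwrite('pics/s10.png',im)
E
```

```text
24.0833 [-0.193  -0.0647 -0.3607]
26.2667 [ 0.8012 -0.2716  0.4619] [ 0.4265  0.3239 -0.0305]
26.875 0.02079540802476611 [-1.0008 -0.4298  5.6984] [ 0.4263  0.3242 -0.0305]
```

View pics/s10.png

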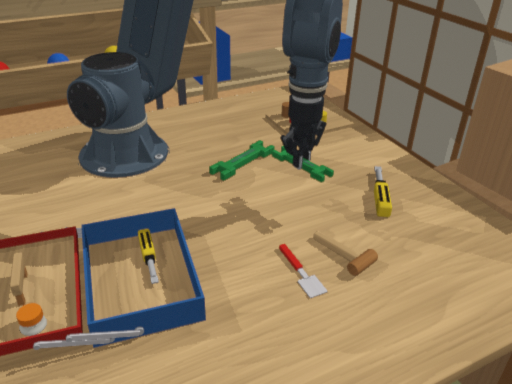

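Wrench is held, and the screwdriver lies in the box (image ~(148,255)). Next I place the wrench.

```bash
python3 - <<'E'
from swing import *
from cell import arm
X,Y=bw(.043,-.033);rot=[np.pi,0,np.pi+BA]
arm.reach([X,Y,.08],rot);s=arm.state();print(s['t'],s['opening'],s['tool_pos'])
arm.servo_line([X,Y,.0],vel=.15)
arm.servo_line([X,Y,-.0225],vel=.07);s=arm.state();print(s['t'],s['opening'],s['wrist_force'],s['tool_pos'])
arm.release();arm.servo_line([X,Y,.07],vel=.2);print(arm.state()['t'],arm.state()['wrist_force'])
p=np.load('openrel.npy')
arm.reach([p[0],p[1],.1],[np.pi,0,BA]);s=arm.state();print(s['t'],s['tool_pos'],s['joints'])
c=arm.capture('top');im=cv2.cvtColor(c['color'],cv2.COLOR_RGB2BGR)
cv2.imwrite('pics/t11.png',im)
c=arm.capture('scene');im=cv2.cvtColor(c['color'],cv2.COLOR_RGB2BGR)
cv2.imwrite('pics/s11.png',cv2.resize(im[180:350,0:220],None,fx=3.4,fy=3.4,interpolation=cv2.INTER_CUBIC))
E
```

```text
29.375 0.0206403274176043 [ 0.5477 -0.136   0.08  ]
30.5333 0.020267954236351207 [-0.58   -0.0048 -0.6715] [ 0.5472 -0.1369 -0.0229]
31.7917 [-0.2795 -0.248  -1.2679]
34.1833 [ 0.4789 -0.3071  0.0998] [-0.5703  0.3627 -0.0976  1.1109  0.      2.7176]
```

View pics/t11.png

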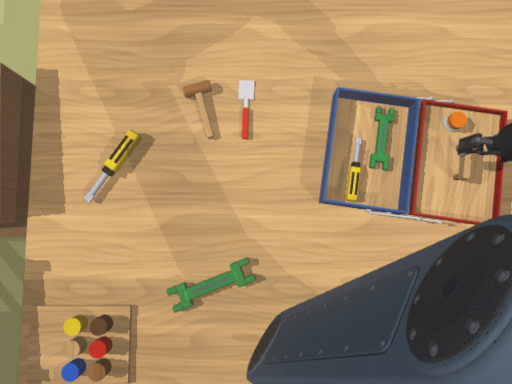

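View pics/s11.png

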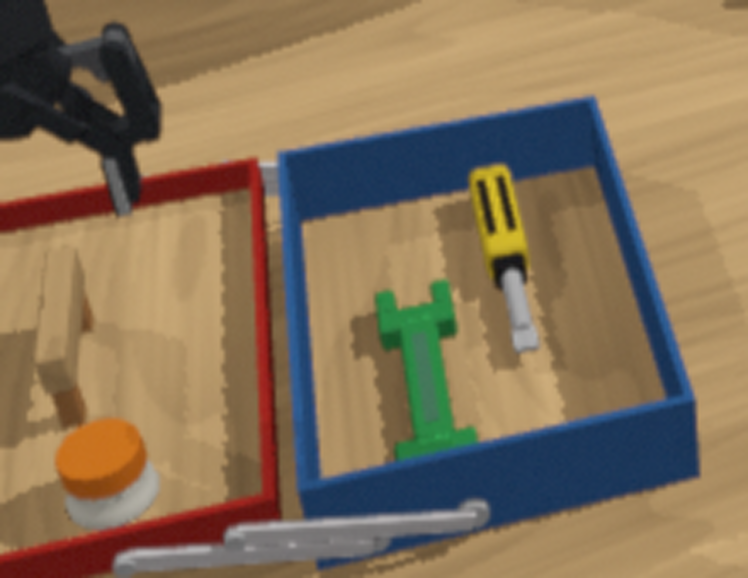

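```bash
python3 - <<'E'
from swing import *
from cell import arm
p=np.load('openrel.npy')
arm.servo_line([p[0],p[1],.0283],vel=.1)
arm.grab();s=arm.state();print(s['t'],s['opening'],s['wrist_force'],s['tool_pos'])
b=np.array(s['tool_pos'])-off(2.36);print(b,np.load('base.npy'))
swing(arm,b,np.linspace(2.36,0,13)[1:],.07)
s=arm.state();print(s['opening'],s['t'])
c=arm.capture('scene');im=cv2.cvtColor(c['color'],cv2.COLOR_RGB2BGR)
cv2.imwrite('pics/s12.png',cv2.resize(im[180:350,0:220],None,fx=3.4,fy=3.4,interpolation=cv2.INTER_CUBIC))
E
```

```text
35.7833 0.01524981802193626 [-0.1811  1.3548  3.4041] [ 0.479  -0.3072  0.0285]
[ 0.5101 -0.0978  0.0569] [ 0.5099 -0.0979  0.0563]
2.16 36.26 [ 1.1689 -1.1949 -3.6538] [ 0.4802 -0.2994  0.0496]
1.97 36.73 [ 0.2691 -2.0719 -4.1349] [ 0.482  -0.2876  0.069 ]
1.77 37.21 [ 1.5571 -0.9811 -4.2486] [ 0.4843 -0.2722  0.0856]
1.57 37.68 [ 1.8852 -0.1282 -6.1453] [ 0.487  -0.2537  0.0989]
1.38 38.16 [ 4.3532  0.4404 -7.4804] [ 0.4901 -0.2327  0.1085]
1.18 38.63 [  4.8031  -0.5414 -10.232 ] [ 0.4934 -0.2106  0.1135]
0.98 39.11 [  5.0265  -1.2722 -12.9346] [ 0.4968 -0.1881  0.1141]
0.79 39.58 [  7.3301  -3.621  -14.7807] [ 0.5001 -0.1662  0.1102]
0.59 40.06 [  6.8607  -6.1058 -15.1387] [ 0.5031 -0.1457  0.1022]
0.39 40.53 [  5.8181  -8.3829 -14.8472] [ 0.5059 -0.127   0.0903]
0.2 41.01 [  5.3088  -8.694  -11.6305] [ 0.5084 -0.111   0.075 ]
0.0 41.48 [ 4.6085 -9.227  -9.8751] [ 0.5104 -0.0982  0.057 ]
0.015228758273757095 41.4833
```

View pics/s12.png

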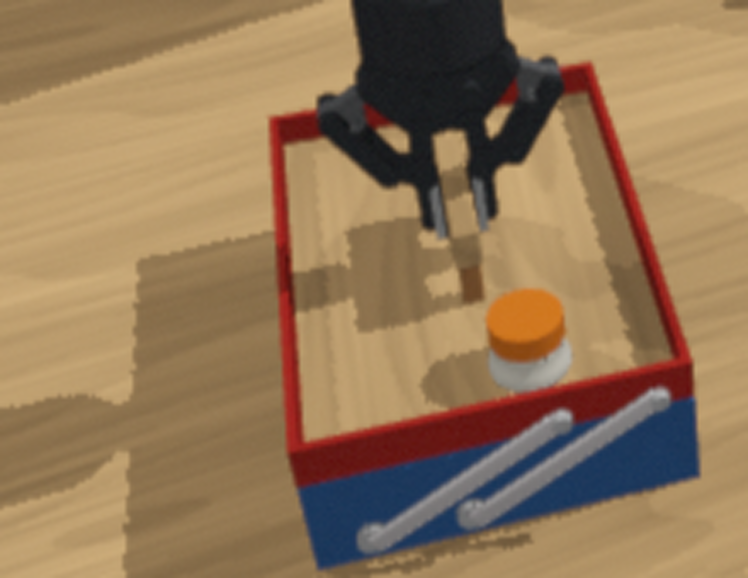

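```bash
python3 - <<'E'
from swing import *
from cell import arm
b=np.array([ 0.5101,-0.0978,0.0563])
for q in(-.008,-.016,-.024,-.032):
    arm.servo_line(list(b+off(q)),vel=.01);s=arm.state();print(q,s['t'],s['wrist_force'],s['tool_pos'])
    if s['wrist_force'][2]>3: break
E
```

```text
-0.008 41.825 [ 1.3    -9.9964 -1.1651] [ 0.5105 -0.098   0.0565]
-0.016 42.075 [  0.2305 -11.3825   5.9812] [ 0.5106 -0.0979  0.0563]
```

```bash
python3 - <<'E'
from swing import *
from cell import arm
arm.release();s=arm.state();print(s['t'],s['wrist_force'],s['tool_pos'],s['opening'])
p=s['tool_pos']
arm.servo_line([p[0],p[1],.15],vel=.12)
arm.reach([.33,-.25,.25],[np.pi,0,BA]);print(arm.state()['t'])
for n,(x0,y0,W,H,k) in dict(scene=(60,170,180,180,3.3),top=(0,0,512,384,1.5)).items():
    c=arm.capture(n);im=cv2.cvtColor(c['color'],cv2.COLOR_RGB2BGR)
    cv2.imwrite(f'pics/{n}13.png',cv2.resize(im[y0:y0+H,x0:x0+W],None,fx=k,fy=k,interpolation=cv2.INTER_CUBIC))
    c0=np.load(f'{n}0.npy',allow_pickle=True).item()
    o=(220,290,60,215) if n=='scene' else None
    if n=='scene':
        r=lambda i:((i[...,0]>120)&(i[...,1]<60)&(i[...,2]<60))[190:340,70:210]
        A,B=r(c0['color'].astype(int)),r(c['color'].astype(int));print('red',A.sum(),B.sum(),(A^B).sum(),np.argwhere(A).mean(0),np.argwhere(B).mean(0))
E
```

```text
42.7583 [-0.2861 -1.0937 -0.2303] [ 0.5102 -0.0969  0.0547] 0.08525147552763246
44.7083
red 861 845 42 [74.6702 58.0557] [74.7574 57.6012]
```

View pics/scene13.png

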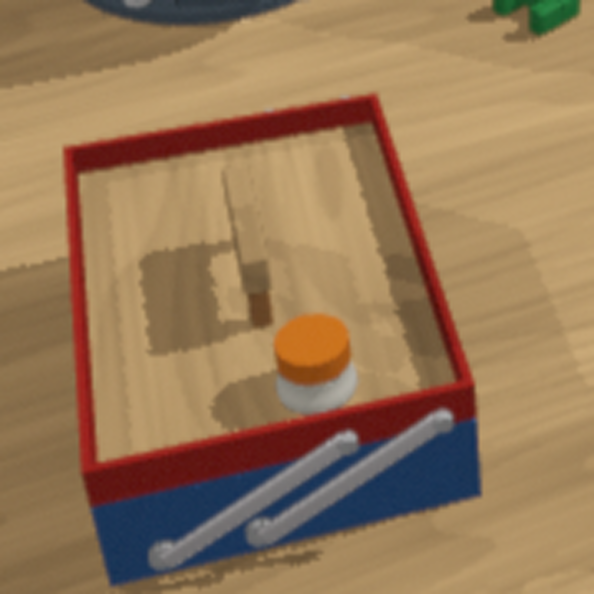

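View pics/top13.png

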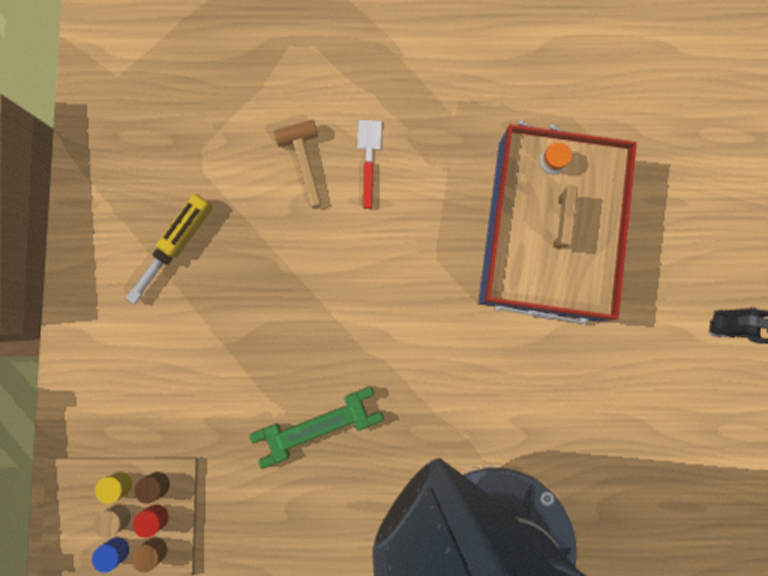

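```bash
python3 - <<'E'
from cell import arm
print(arm.job_done())
E
```

```text
the job is handed in; nothing more can be done
None
```

The job is handed in at about 45 s, under the 72 s limit. The tray was swung open onto its stop, the small screwdriver and small wrench were laid in the compartment, and the tray was swung back down. No verdict was reported.

**What went wrong on the way:** My first grip on the handle closed on nothing. The pictures showed the fingertips about 36 mm short of the reported TCP, so the pads had closed above the bar. The gripper then followed the first part of the swing empty, and the tray did not move. I corrected all heights by that amount, and every later grip held, at about 15, 25 and 21 mm opening for the bar, screwdriver and wrench.

**Last checks:**
- **Tools:** before I closed the tray, both lay flat in the compartment.
- **Tray:** at the end of the arc back it still hung slightly, pulling down with about 10 N. I lowered it until it pushed back with about 6 N, then released it. In the last scene picture the red rim matched the first one to within about half a pixel.
- **Jar, hammer and spatula:** the jar is standing, and the hammer and spatula look unmoved by eye.
- **Forces:** wrist readings stayed below about 20 N, sampled at stops only.

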